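Load the bottle carrier

TASK

Gather the three round capped bottles that stand directly on the desk into the carrier tray beside them: the large brown one in the widest ring holder, the medium one in the middle-sized holder and the small one in the narrowest, each set down gently and left standing upright on the tray floor inside its ring. Do not tip or drop a bottle. Leave the capped bottle that stands on the block of notes, the notes and the two open beakers where they are; they are in use.

Things in the scene. Friction and masses are not known exactly. Their poses are not given: they have to be found in the camera images.
- bottle_large_center (a point): Large round brown bottle with a black screw cap, 63 mm diameter, 125 mm tall; body up to 82 mm, above that the neck and cap, to be taken as a cylinder 33 mm across from 82 to 125 mm, mass 0.2 to 0.37 kg. Origin: on its axis, half-way up; z up along the axis. Stands upright on the bench. Can be taken from above by the cap.
- bottle_medium_center (a point): Medium round white bottle with a blue screw cap, 53 mm diameter, 95 mm tall; body up to 63 mm, neck and cap 28 mm across from 63 to 95 mm, mass 0.11 to 0.21 kg. Origin: on its axis, half-way up; z up along the axis. Stands upright on the bench. Can be taken from above by the cap.
- bottle_small_center (a point): Small round white bottle with a white screw cap, 41 mm diameter, 75 mm tall; body up to 50 mm, neck and cap 21 mm across from 50 to 75 mm, mass 0.05 to 0.12 kg. Origin: on its axis, half-way up; z up along the axis. Stands upright on the bench. Can be taken from above by the cap.
- holder_wide: Widest grey ring holder, open at the top: inner diameter 80 mm, wall 3 mm, 26 mm high; for the large bottle. Origin: its centre, on the tray floor where the bottle will stand (5 mm above the bench); z up, x along the row. Fixed in one row with the other two, 90 mm apart along an aluminium tray (290 x 108 mm, floor 5 mm thick, lip 16 mm above the bench); their order varies.
- holder_middle: Middle-sized grey ring holder, open at the top: inner diameter 69 mm, wall 3 mm, 26 mm high; for the medium bottle. Origin: its centre, on the tray floor where the bottle will stand (5 mm above the bench); z up, x along the row. Fixed in one row with the other two, 90 mm apart along an aluminium tray (290 x 108 mm, floor 5 mm thick, lip 16 mm above the bench); their order varies.
- holder_narrow: Narrowest grey ring holder, open at the top: inner diameter 57 mm, wall 3 mm, 26 mm high; for the small bottle. Origin: its centre, on the tray floor where the bottle will stand (5 mm above the bench); z up, x along the row. Fixed in one row with the other two, 90 mm apart along an aluminium tray (290 x 108 mm, floor 5 mm thick, lip 16 mm above the bench); their order varies.
- bottle_on_pad_center (a point): Small round white bottle with a red screw cap, 39 mm diameter, 70 mm tall, much like the small bottle, but standing on a block of notes (its foot 10 mm above the bench). In use: not to be moved. Origin: on its axis, half-way up.
- note_pad: Square block of green notes lying flat, 70 x 70 x 10 mm, with the red-capped bottle on it; not to be moved. Origin: centre of its underside.
- beaker_slim_center (a point): Slim empty beaker without a cap, clear, 44 mm diameter, 85 mm tall; not to be moved. Origin: on its axis, half-way up.
- beaker_band_center (a point): Beaker without a cap, clear with a blue band, 63 mm diameter, 85 mm tall; not to be moved. Origin: on its axis, half-way up.
Mind the look-alikes: they are no part of the job. What is shaped like the part that bears bottle_large_center but orange is not meant. What is shaped like the part that bears bottle_small_center but orange is not meant.

How it is judged (in metres and radians):
At the end, for the whole second after the job is handed in: Each of the three bottles stands upright (within 7 degrees), released and at rest, on the tray floor inside its own ring holder (axis within 12 mm of the holder's axis, height within 6 mm); the block of notes, the bottle on it and the two beakers stand upright within 20 mm of where they started (horizontal distance between bottle_large_center and holder_wide below 0.012 m and height (world z) of bottle_large_center between 0.0615 and 0.0735 m and angle between each of bottle_large_center, bottle_medium_center, bottle_small_center, note_pad, bottle_on_pad_center, beaker_slim_center, beaker_band_center's own z axis and vertical below 0.12 rad and linear speed of each of bottle_large, bottle_medium, bottle_small below 0.02 m/s and horizontal distance between bottle_medium_center and holder_middle below 0.012 m and height (world z) of bottle_medium_center between 0.0465 and 0.0585 m and horizontal distance between bottle_small_center and holder_narrow below 0.012 m and height (world z) of bottle_small_center between 0.0365 and 0.0485 m and distance of each of note_pad, bottle_on_pad_center, beaker_slim_center, beaker_band_center from where it was at the start of the episode below 0.02 m); the robot touches nothing.
It fails at once if a bottle tipped more than about 35 degrees (angle between any of bottle_large_center, bottle_medium_center, bottle_small_center's own z axis and vertical above 0.6 rad).
It fails at once if a bottle dropped or slammed into its holder (faster than 0.6 m/s there) ((horizontal distance between bottle_large_center and holder_wide below 0.04 m and linear speed of bottle_large above 0.6 m/s and height (world z) of bottle_large_center below 0.13 m) or (horizontal distance between bottle_medium_center and holder_middle below 0.04 m and linear speed of bottle_medium above 0.6 m/s and height (world z) of bottle_medium_center below 0.13 m) or (horizontal distance between bottle_small_center and holder_narrow below 0.04 m and linear speed of bottle_small above 0.6 m/s and height (world z) of bottle_small_center below 0.13 m)).
It fails at once if the notes, the bottle on them or a beaker moved by more than 3 cm (distance of any of note_pad, bottle_on_pad_center, beaker_slim_center, beaker_band_center from where it was at the start of the episode above 0.03 m).
It also fails if it takes over 93 s, if anything falls off the work surface, if the arm or the gripper's body presses on something with over 40 N, if the wrist force passes 120 N, or if a joint passes its speed limit or range.

ROBOT

A 6-joint arm with a two-finger parallel gripper is mounted at the origin on a cart in front of the work surface, level with it; the furniture and walls round the work are solid. World frame = base frame: x ahead of the robot, y to its left, z up, the work surface at z = 0. Lengths are in mm, angles in rad, forces in N, time in s.
With the tool pointing down it reaches from about 350 to 800 mm from the base axis. Payload 7.3 kg.
Tool frame: the origin (TCP) lies on the centre line of the jaws, within the pads' length; the fingertips stand 25 mm ahead of it and the grasp point (between the pads) lies 6 mm ahead of it (env.nose_length is the distance from the TCP to the fingertips, in mm); z points along the fingers, y is the direction in which the jaws open and shut (so a half turn about z gives the same grasp; the last joint's range is limited). The gripper opens to 85 mm and grips with 20 to 120 N. Pads are 22 mm wide; open, the fingers measure 114 mm over their backs; the gripper's body (76 mm by 85 mm) begins 54 mm behind the grasp point. The pads swing forward as they close: fully open they stand 13 mm farther back than shut.
Start: joints at [0.989, 0.342, 1.524, -0, 1.275, -0.146], TCP at [221.608, 475.954, 256.322] pointing down, gripper open.
Joint ranges: [-2.53, 2.53], [-0.77, 2.02], [0.04, 2.7], [-1, 4.14], [0.28, 2.66], [-3.11, 3.11]. Speed limits (rad/s): [2.57, 2.57, 3.14, 3.14, 3.14, 3.14].

INTERFACE

Orientations are given as [roll, pitch, yaw] about the fixed x, y, z axes, in that order (R = Rz(yaw) Ry(pitch) Rx(roll)).
In Python, from cell import env gives the robot as it stands.
- The arm moves only by the tool step_arm, never from a script. Its arguments are lists of equal length, an entry for each row: "delta_pos": the shift along the world's x, y, z normalised to -1 to 1, where 1 is 0.15 m, a list of three; "angular": the turn, a rotation vector about the world's x, y, z normalised to -1 to 1, where 1 is pi rad, a list of three. A call has 1 to 12 rows; each row is the pose to reach, as a shift and turn from the pose measured when the call began, turning the shorter way round; what a row does not reach only later rows make up. A row lasts 1/12 s, in which the tool goes at most 41.7 mm and 7.16 degrees, less where a joint would pass 70% of its speed; a pose out of reach is approached as far as the arm can. A call with a number of a shift or a turn outside -1 to 1 is refused whole. A call with a gripper value outside its range is refused whole. "gripper" is the closure, from -1 (fully open) to 1 (shut), set as the call begins (left out, the last holds). The fingers move at their own pace and stop on an object; "grip_force" is the grip in N (left out, the last holds). Time passes only in rows, so rows that repeat a pose let the fingers close. It gives the time, the measured TCP pose, the force and the opening at its end, in the units of the state.
- env.state(): the state, without advancing time (a new reading comes with each control period).
- env.capture(name): name is "side" or "top"; returns the picture (420x560x3 uint8, red, green, blue); there is no depth.
- env.camera_info(name): a dict with "intrinsics" (3x3 intrinsics, pixels), "rvec" (rotation vector, rad) and "tvec" (3), from world to camera coordinates, as OpenCV has them. Camera axes: x right, y down, z forward; pixel columns grow to the right and rows downward; lengths in mm; the calibration is good to about 2 mm. A picture is of the moment at which its call begins. camera_info takes no time and is no camera call.
- env.finish_job(): hands the job in, once; it reports no verdict.
The state is a dict: "t": time; "joint_positions": joint angles; "joint_velocities": joint speeds; "joint_efforts": joint torques, N m; "eef_pos": TCP position; "ee_rot": TCP orientation; "contact_force": force on the tool from outside, world axes, zero at the start; "moment": the same for the moment, N m; "finger_gap": opening from 0.0 (shut) to 1.0 (fully open).
Only numpy, scipy, OpenCV 4.12 (cv2) and the standard library are available. Lean on these libraries where they do the work, as an engineer would, in place of code of your own. Each camera call takes 0.05 s, during which the arm holds its last target. There are 200 camera calls.

## Working session

There is one attempt and no reset: what is moved stays moved. The work goes in short steps, Python scripts to look and compute and a tool call to move; the robot and the scene stay as the last step left them, time stands still between calls to the robot, and variables do not carry over. Pictures are saved under pics/ and viewed, about 12 in all and at most 16, crops included, and the job is handed in when it is done.

Besides the shell and the picture viewer there is one more tool, called after "Emit:" in YAML: its name, and indented under it one key for each argument. step_arm: Moves the arm, as the interface text tells. Its arguments: {"type":"object","properties":{"delta_pos":{"type":"array"},"angular":{"type":"array"},"gripper":{"type":"number"},"grip_force":{"type":"number"}},"required":["delta_pos","angular"]}

```bash
mkdir -p pics; python3 - <<'E'
from cell import env
import cv2
for n in("top","side"):
    cv2.imwrite(f"pics/{n}0.png",cv2.resize(env.capture(n)[:,:,::-1],(800,600),interpolation=cv2.INTER_CUBIC))
    i=env.camera_info(n);R=cv2.Rodrigues(i["rvec"])[0];print(n,i,-R.T@i["tvec"].ravel())
print(env.state(),env.nose_length)
E
```

```text
top {'intrinsics': array([[455.78784509,   0.        , 280.28777937],
       [  0.        , 455.78784509, 208.58489924],
       [  0.        ,   0.        ,   1.        ]]), 'rvec': array([ 2.08305859, -2.14373718,  0.19207679]), 'tvec': array([321.4431915 , 566.19273431, 812.66014608])} [407.16463963 296.27119957 911.45860208]
side {'intrinsics': array([[546.80083951,   0.        , 286.95456569],
       [  0.        , 546.80083951, 217.16522724],
       [  0.        ,   0.        ,   1.        ]]), 'rvec': array([ 0.07460731,  2.70252634, -1.54845232]), 'tvec': array([ 533.86790743, -118.46293954, 1573.94323028])} [ 609.41570336 1386.6120498   694.45318532]
{'t': 0.1, 'joint_positions': array([ 9.88999256e-01,  3.42664305e-01,  1.52490179e+00,  1.82516078e-05,
        1.27537876e+00, -1.45954535e-01]), 'joint_velocities': array([-0.000279  , -0.00129925, -0.00361156, -0.00034527,  0.00031419,
        0.00145826]), 'joint_efforts': array([ 2.17482862e-03, -4.34448838e+01, -2.46491182e+01, -8.56300358e-05,
        4.73716354e-03,  3.15122904e-06]), 'eef_pos': array([221.4244587 , 475.68240594, 255.69645481]), 'ee_rot': array([-3.14025736e+00, -2.13928970e-04,  2.70574465e+00]), 'contact_force': array([ 0.75763567, -0.70146071,  0.35631208]), 'moment': array([ 0.01907972, -0.00211482, -0.04102946]), 'finger_gap': 1.0006549245940846} 25.0
```

View pics/top0.png

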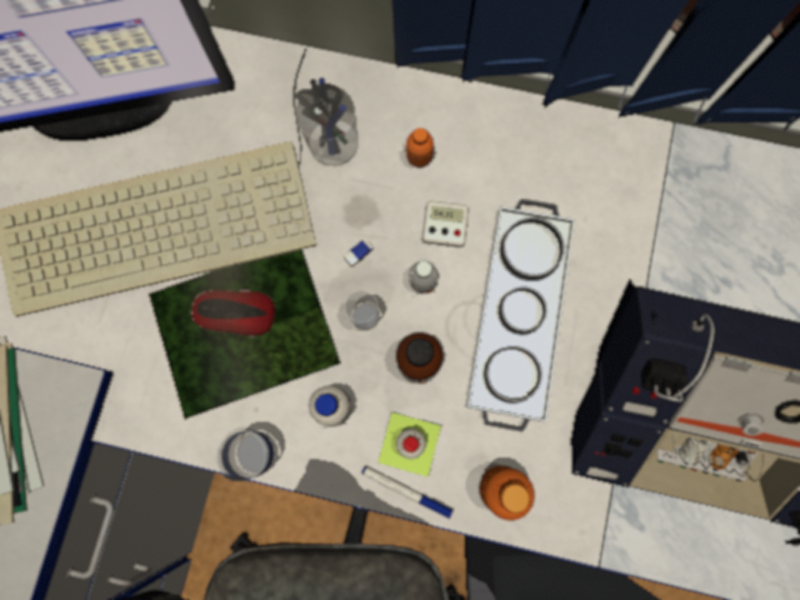

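View pics/side0.png

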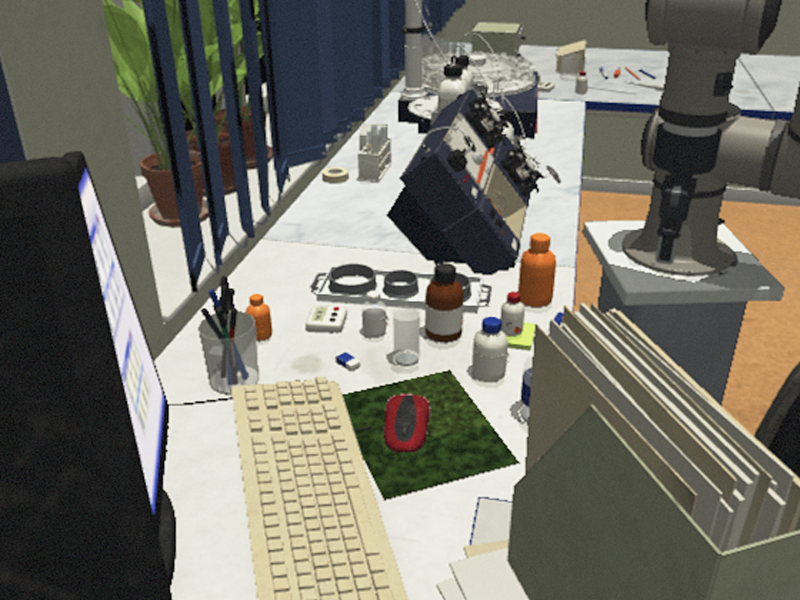

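Top view at 800x600 shows: the small bottle's cap near (424,268), brown cap (420,348), blue cap (326,404), red-capped bottle on notes (410,442), slim beaker (366,312) and banded beaker (250,452). The rings are at (531,249), (521,311) and (512,373). I'll enlarge to read them more precisely.

```bash
cat > h.py <<'E'
import numpy as np,cv2
from cell import env
def proj(n,P):
    i=env.camera_info(n);return cv2.projectPoints(np.float64(P).reshape(-1,1,3),i["rvec"],i["tvec"],i["intrinsics"],None)[0].reshape(-1,2)
def back(n,uv,z):
    i=env.camera_info(n);R=cv2.Rodrigues(i["rvec"])[0];c=-R.T@i["tvec"].ravel()
    d=R.T@np.linalg.inv(i["intrinsics"])@np.array([*uv,1.]);return c+d*(z-c[2])/d[2]
def crop(n,x,y,w,h,s,name):
    im=env.capture(n)[y:y+h,x:x+w,::-1];cv2.imwrite("pics/"+name,cv2.resize(im,None,fx=s,fy=s,interpolation=cv2.INTER_CUBIC))
E
python3 - <<'E'
from h import *
crop("top",210,135,200,150,4,"topA.png")   # 800x600
crop("top",150,235,200,105,4,"topB.png")
print(proj("top",[env.state()["eef_pos"]]))
E
```

```text
[[157.49457089 443.35480036]]
```

View pics/topA.png

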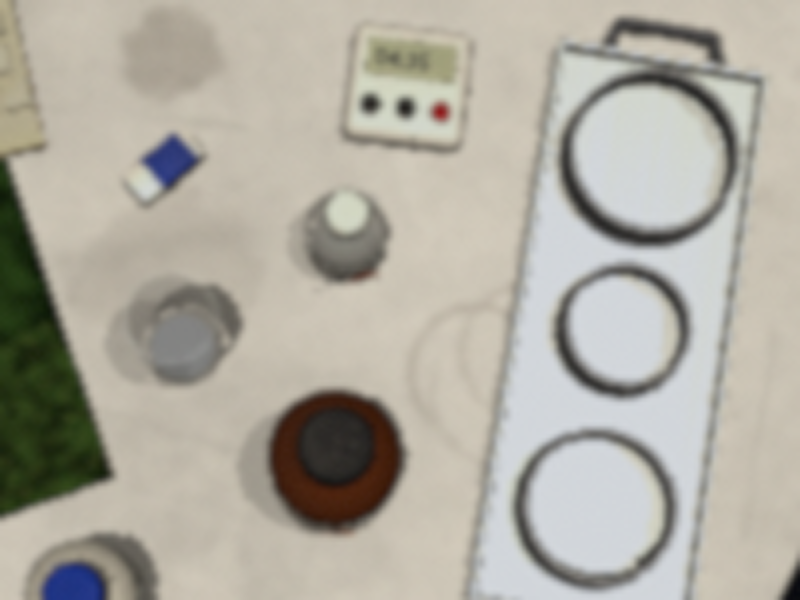

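View pics/topB.png

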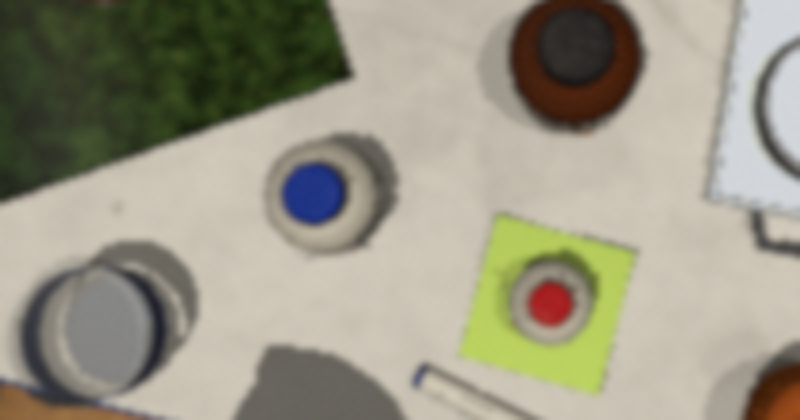

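```bash
python3 - <<'E'
from h import *
A=lambda x,y:(210+(x+.5)/4-.5,135+(y+.5)/4-.5)
B=lambda x,y:(150+(x+.5)/4-.5,235+(y+.5)/4-.5)
D={"large":(A(336,446),125),"med":(B(314,193),95),"small":(A(347,213),75),"wide":(A(649,158),31),"mid":(A(595,508),31),"nar":(A(622,330),31),"red":(B(551,303),80),"slimlow":(A(185,342),0),"slimtop":(A(188,320),85),"bandlow":(B(110,330),0),"bandtop":(B(95,332),85),
"orL":((515/800*560,497/600*420),125),"orS":((420/800*560,134/600*420),75),"tl":(A(560,45),16),"tr":(A(762,78),16),"timer":(A(405,85),15),
"boxTL":((632*.7,285*.7),200),"boxBL":((574*.7,470*.7),100),"boxBL0":((574*.7,470*.7),0),"boxTL0":((632*.7,285*.7),0)}
for k,(uv,z) in D.items():
    p=back("top",uv,z);s=proj("side",[p])[0]/.7
    print(k,p.round(1),"r",np.hypot(*p[:2]).round(),"side800",s.round())
print(proj("top",[[407,296,0]])/.7)
E
```

```text
large [495.1 283.1 125. ] r 570.0 side800 [444. 267.]
med [436.5 400.7  95. ] r 593.0 side800 [491. 320.]
small [610.6 273.5  75. ] r 669.0 side800 [372. 293.]
wide [644.8 121.   31. ] r 656.0 side800 [353. 274.]
mid [472.2 158.3  31. ] r 498.0 side800 [450. 281.]
nar [558.4 139.9  31. ] r 576.0 side800 [401. 278.]
red [385.7 297.2  80. ] r 487.0 side800 [512. 294.]
slimlow [564.2 355.8   0. ] r 667.0 side800 [404. 359.]
slimtop [559.8 348.7  85. ] r 660.0 side800 [406. 310.]
bandlow [376.6 513.    0. ] r 636.0 side800 [540. 416.]
bandtop [378.7 499.5  85. ] r 627.0 side800 [542. 362.]
orL [323.1 178.1 125. ] r 369.0 side800 [538. 236.]
orS [800.9 271.7  75. ] r 846.0 side800 [255. 296.]
tl [710.2 159.6  16. ] r 728.0 side800 [317. 293.]
tr [689.2  57.8  16. ] r 692.0 side800 [330. 266.]
timer [691.7 239.9  15. ] r 732.0 side800 [325. 316.]
boxTL [554.1  45.8 200. ] r 556.0 side800 [400. 170.]
boxBL [349.8 101.6 100. ] r 364.0 side800 [515. 231.]
boxBL0 [342.7  77.7   0. ] r 351.0 side800 [513. 274.]
boxTL0 [595.4 -24.6   0. ] r 596.0 side800 [379. 254.]
[[410.9879318  425.97947593]]
```

```bash
cat >> h.py <<'E'
def circ(c,r,z):
    a=np.linspace(0,2*np.pi,60);return np.c_[c[0]+r*np.cos(a),c[1]+r*np.sin(a),0*a+z]
def over(n,lines,x,y,w,h,s,name):
    im=cv2.resize(env.capture(n)[y:y+h,x:x+w,::-1],None,fx=s,fy=s,interpolation=cv2.INTER_CUBIC)
    for P,col in lines:
        q=(proj(n,P)+.5-[x,y])*s-.5
        cv2.polylines(im,[np.int32(np.round(q*16))],False,col,1,cv2.LINE_AA,4)
    return im
E
cat > m.py <<'E'
from h import *
R=(0,0,255);G=(0,200,0);M=(255,0,255)
yaw=np.radians(-12.1);ex=np.array([np.cos(yaw),np.sin(yaw)]);ey=np.array([-ex[1],ex[0]])
n=np.array([558.4,139.9]);L=[]
for c,r in((n+90*ex,43),(n,31.5),(n-90*ex,37.5)): L+=[(circ(c,r,31),R),(circ(c,r,5),G)]
L+=[(np.array([[*(n+a*145*ex+b*54*ey),16] for a,b in((1,1),(1,-1),(-1,-1),(-1,1),(1,1))]),M)]
for c,rr,rb,h,hb in(((495.1,283.1),16.5,31.5,125,82),((436.5,400.7),14,26.5,95,63),((610.6,273.5),10.5,20.5,75,50)):
    L+=[(circ(c,rr,h),R),(circ(c,rb,0),G),(circ(c,rb,hb),M)]
a=over("top",L,210,135,200,150,4,"");b=over("side",L,210,170,150,112,5,"")
cv2.imwrite("pics/ovt.png",a);cv2.imwrite("pics/ovs.png",b)
E
python3 m.py
```

```text
(no output)
```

View pics/ovt.png

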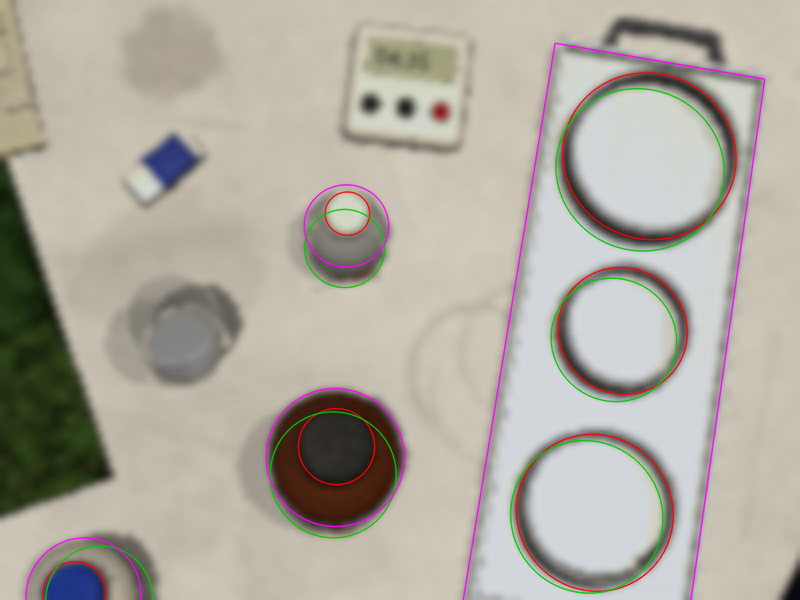

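View pics/ovs.png

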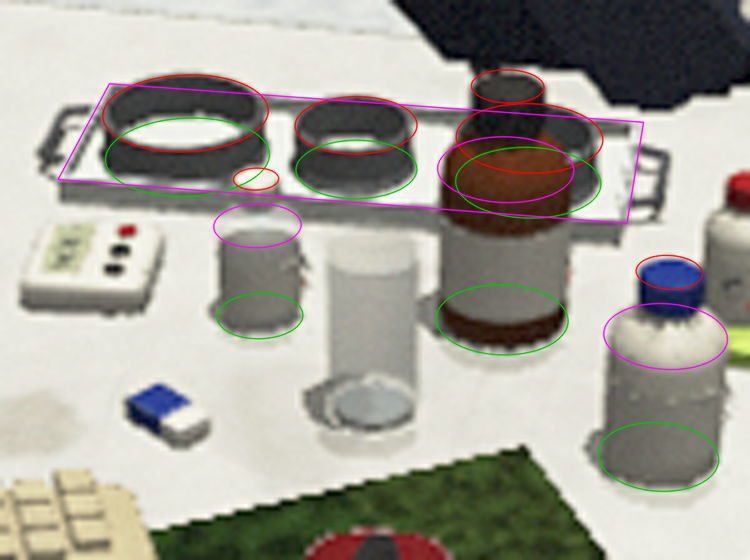

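The overlay agrees in both cameras to within about 2 mm. Next I'll check how high the dark instrument beside the tray stands.

```bash
python3 - <<'E'
from h import *
for k,uv in {"TL":(632,285),"BL":(574,470),"BL2":(610,490),"stripe":(672,425),"stripeR":(800,450),"midL":(605,375)}.items():
    print(k,[(z,back("top",np.array(uv)*.7,z)[:2].round().tolist(),(proj("side",[back("top",np.array(uv)*.7,z)])[0]/.7).round().tolist()) for z in(0,50,100,150,200,250,300)])
crop("side",260,20,140,180,4,"boxs.png")
crop("top",390,180,170,170,4,"boxt.png")
a=cv2.imread("pics/boxs.png");b=cv2.imread("pics/boxt.png")
b=cv2.resize(b,(400,400));a=cv2.resize(a,(400,514));c=np.zeros((514,800,3),np.uint8);c[:,:400]=a;c[:400,400:]=b;cv2.imwrite("pics/box.png",c)
E
```

```text
TL [(0, [595.0, -25.0], [379.0, 254.0]), (50, [585.0, -7.0], [384.0, 234.0]), (100, [575.0, 11.0], [389.0, 214.0]), (150, [564.0, 28.0], [395.0, 193.0]), (200, [554.0, 46.0], [400.0, 170.0]), (250, [544.0, 63.0], [407.0, 147.0]), (300, [533.0, 81.0], [413.0, 121.0])]
BL [(0, [343.0, 78.0], [513.0, 274.0]), (50, [346.0, 90.0], [514.0, 253.0]), (100, [350.0, 102.0], [515.0, 231.0]), (150, [353.0, 114.0], [516.0, 208.0]), (200, [357.0, 126.0], [517.0, 184.0]), (250, [360.0, 138.0], [518.0, 159.0]), (300, [364.0, 150.0], [519.0, 132.0])]
BL2 [(0, [315.0, 32.0], [522.0, 263.0]), (50, [320.0, 46.0], [523.0, 243.0]), (100, [326.0, 61.0], [524.0, 222.0]), (150, [331.0, 75.0], [524.0, 200.0]), (200, [336.0, 90.0], [525.0, 177.0]), (250, [341.0, 104.0], [526.0, 152.0]), (300, [346.0, 119.0], [527.0, 126.0])]
stripe [(0, [399.0, -60.0], [474.0, 243.0]), (50, [399.0, -41.0], [476.0, 225.0]), (100, [400.0, -21.0], [478.0, 206.0]), (150, [400.0, -2.0], [481.0, 185.0]), (200, [400.0, 18.0], [483.0, 163.0]), (250, [401.0, 38.0], [486.0, 140.0]), (300, [401.0, 57.0], [488.0, 116.0])]
stripeR [(0, [361.0, -229.0], [482.0, 211.0]), (50, [363.0, -200.0], [483.0, 195.0]), (100, [366.0, -171.0], [485.0, 178.0]), (150, [368.0, -142.0], [487.0, 160.0]), (200, [371.0, -113.0], [489.0, 140.0]), (250, [374.0, -85.0], [491.0, 120.0]), (300, [376.0, -56.0], [493.0, 98.0])]
midL [(0, [469.0, 25.0], [444.0, 263.0]), (50, [466.0, 40.0], [447.0, 243.0]), (100, [462.0, 55.0], [450.0, 222.0]), (150, [459.0, 69.0], [454.0, 200.0]), (200, [455.0, 84.0], [457.0, 177.0]), (250, [452.0, 99.0], [461.0, 152.0]), (300, [449.0, 114.0], [465.0, 126.0])]
```

View pics/box.png

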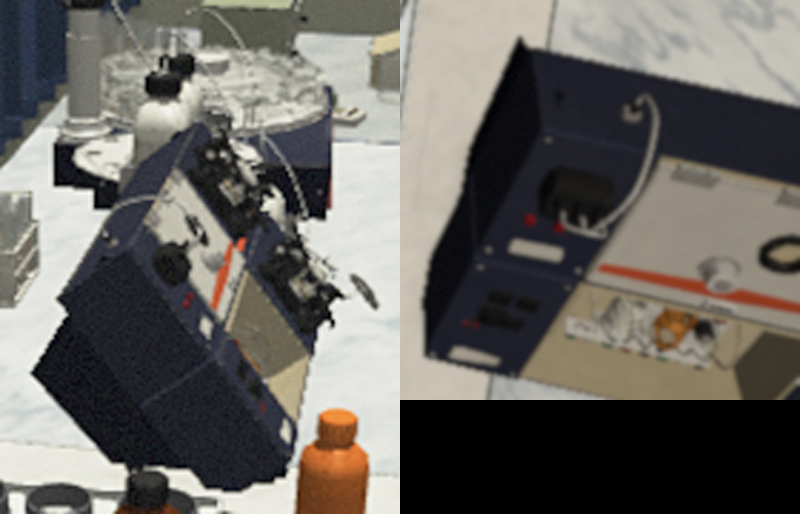

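Small bottle first. I approach above it at z≈200 with the jaws perpendicular to the ring row (yaw 2.93).

Emit:
step_arm:
  delta_pos:
    - [0.25,-0.13,0]
    - [0.5,-0.26,0]
    - [0.75,-0.39,0]
    - [1,-0.52,0]
    - [1,-0.52,0]
    - [1,-0.52,0]
  angular:
    - [0,0,0.02]
    - [0,0,0.04]
    - [0,0,0.06]
    - [0,0,0.0713]
    - [0,0,0.0713]
    - [0,0,0.0713]
  gripper: -0.3
  grip_force: 40

```text
t: 0.9
eef_pos: [373.4, 396.7, 255.9]
ee_rot: [-3.141, -0.0, 2.925]
contact_force: [-0.9, 1.1, 0.4]
finger_gap: 0.654
```

Emit:
step_arm:
  delta_pos:
    - [0.25,-0.13,-0.06]
    - [0.5,-0.26,-0.12]
    - [0.75,-0.39,-0.2]
    - [1,-0.52,-0.3]
    - [1,-0.52,-0.3]
    - [1,-0.52,-0.3]
  angular:
    - [0,0,0]
    - [0,0,0]
    - [0,0,0]
    - [0,0,0]
    - [0,0,0]
    - [0,0,0]

```text
t: 1.4
eef_pos: [524.0, 317.7, 209.0]
ee_rot: [-3.139, -0.003, 2.923]
contact_force: [-0.9, 0.8, -1.6]
finger_gap: 0.651
```

Emit:
step_arm:
  delta_pos:
    - [0.2,-0.1,0]
    - [0.4,-0.2,0]
    - [0.577,-0.295,-0.1]
    - [0.577,-0.295,-0.3]
    - [0.577,-0.295,-0.45]
    - [0.577,-0.295,-0.55]
    - [0.577,-0.295,-0.55]
    - [0.577,-0.295,-0.55]
  angular:
    - [0,0,0]
    - [0,0,0]
    - [0,0,0]
    - [0,0,0]
    - [0,0,0]
    - [0,0,0]
    - [0,0,0]
    - [0,0,0]

```text
t: 2.07
eef_pos: [609.0, 275.4, 126.7]
ee_rot: [-3.139, -0.004, 2.925]
contact_force: [-0.1, -0.7, 0.1]
finger_gap: 0.649
```

Emit:
step_arm:
  delta_pos:
    - [0.011,-0.013,-0.08]
    - [0.011,-0.013,-0.16]
    - [0.011,-0.013,-0.24]
    - [0.011,-0.013,-0.3]
    - [0.011,-0.013,-0.325]
    - [0.011,-0.013,-0.325]
    - [0.011,-0.013,-0.325]
  angular:
    - [0,0,0]
    - [0,0,0]
    - [0,0,0]
    - [0,0,0]
    - [0,0,0]
    - [0,0,0]
    - [0,0,0]

```text
t: 2.65
eef_pos: [610.7, 273.4, 77.8]
ee_rot: [-3.139, -0.004, 2.924]
contact_force: [-0.6, 0.1, 0.1]
finger_gap: 0.649
```

Emit:
step_arm:
  delta_pos:
    - [0,0,0]
    - [0,0,0]
    - [0,0,0]
    - [0,0,0]
    - [0,0,0]
    - [0,0,0]
    - [0,0,0]
    - [0,0,0]
    - [0,0,0]
    - [0,0,0]
  angular:
    - [0,0,0]
    - [0,0,0]
    - [0,0,0]
    - [0,0,0]
    - [0,0,0]
    - [0,0,0]
    - [0,0,0]
    - [0,0,0]
    - [0,0,0]
    - [0,0,0]
  gripper: 1
  grip_force: 40

```text
t: 3.48
eef_pos: [611.1, 273.5, 78.4]
ee_rot: [-3.14, -0.003, 2.924]
contact_force: [0.5, 0.1, 5.3]
finger_gap: 0.233
```

Emit:
step_arm:
  delta_pos:
    - [0,0,0.04]
    - [0,0,0.1]
    - [0,0,0.18]
    - [0,0,0.26]
    - [0,0,0.34]
    - [0,0,0.4]
    - [0,0,0.42]
    - [0,0,0.42]
    - [0,0,0.42]
  angular:
    - [0,0,0]
    - [0,0,0]
    - [0,0,0]
    - [0,0,0]
    - [0,0,0]
    - [0,0,0]
    - [0,0,0]
    - [0,0,0]
    - [0,0,0]

```text
t: 4.23
eef_pos: [611.0, 273.4, 141.4]
ee_rot: [-3.14, -0.003, 2.924]
contact_force: [0.3, -0.5, -1.1]
finger_gap: 0.231
```

```bash
python3 - <<'E'
from h import *
print(env.state()["eef_pos"],env.state()["finger_gap"],env.state()["contact_force"])
crop("side",210,130,150,112,5,"s1.png")
E
```

```text
[610.97294879 273.42392117 141.39797836] 0.23086573012877862 [ 0.26775721 -0.455149   -1.06058018]
```

View pics/s1.png

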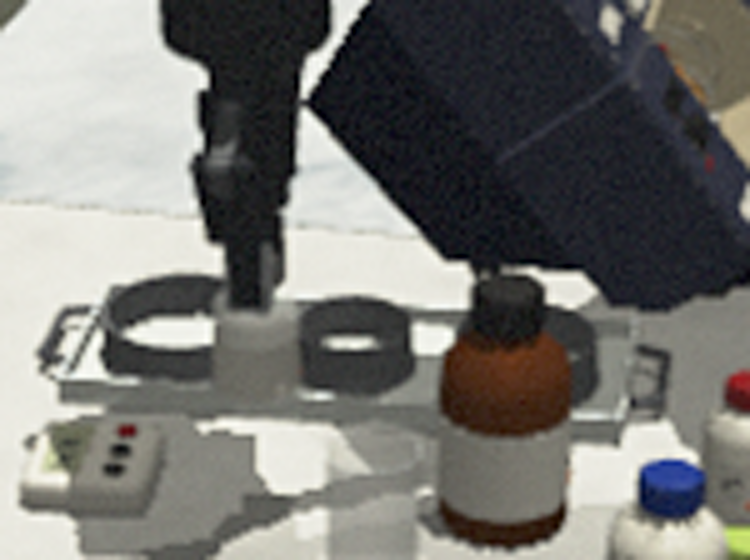

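The small bottle is held upright, at (258,350) in the crop. I carry it to the narrow ring, with some pace but smoothly.

Emit:
step_arm:
  delta_pos:
    - [-0.02,-0.05,0]
    - [-0.06,-0.16,0]
    - [-0.12,-0.3,0]
    - [-0.18,-0.45,0]
    - [-0.24,-0.6,0]
    - [-0.29,-0.74,0]
    - [-0.33,-0.84,0]
    - [-0.351,-0.88,0]
    - [-0.351,-0.89,0]
    - [-0.351,-0.89,0]
    - [-0.351,-0.89,0]
    - [-0.351,-0.89,0]
  angular:
    - [0,0,0]
    - [0,0,0]
    - [0,0,0]
    - [0,0,0]
    - [0,0,0]
    - [0,0,0]
    - [0,0,0]
    - [0,0,0]
    - [0,0,0]
    - [0,0,0]
    - [0,0,0]
    - [0,0,0]

```text
t: 5.28
eef_pos: [558.4, 140.7, 140.7]
ee_rot: [-3.139, -0.004, 2.925]
contact_force: [0.6, 0.3, -0.8]
finger_gap: 0.235
```

Emit:
step_arm:
  delta_pos:
    - [0,-0.005,-0.06]
    - [0,-0.005,-0.13]
    - [0,-0.005,-0.2]
    - [0,-0.005,-0.26]
    - [0,-0.005,-0.31]
    - [0,-0.005,-0.34]
    - [0,-0.005,-0.355]
    - [0,-0.005,-0.365]
    - [0,-0.005,-0.373]
    - [0,-0.005,-0.378]
    - [0,-0.005,-0.378]
    - [0,-0.005,-0.378]
  angular:
    - [0,0,0]
    - [0,0,0]
    - [0,0,0]
    - [0,0,0]
    - [0,0,0]
    - [0,0,0]
    - [0,0,0]
    - [0,0,0]
    - [0,0,0]
    - [0,0,0]
    - [0,0,0]
    - [0,0,0]

```text
t: 6.28
eef_pos: [558.5, 140.0, 84.3]
ee_rot: [-3.14, -0.003, 2.925]
contact_force: [0.5, -0.5, -1.7]
finger_gap: 0.23
```

Emit:
step_arm:
  delta_pos:
    - [0,0,-0.005]
    - [0,0,-0.01]
    - [0,0,-0.01]
    - [0,0,-0.01]
  angular:
    - [0,0,0]
    - [0,0,0]
    - [0,0,0]
    - [0,0,0]

```text
t: 6.62
eef_pos: [558.9, 140.1, 83.4]
ee_rot: [-3.14, -0.002, 2.925]
contact_force: [-0.4, -0.2, 3.4]
finger_gap: 0.234
```

Contact at +3.4 N, so the bottle is seated. I release it and rise.

Emit:
step_arm:
  delta_pos:
    - [0,0,0]
    - [0,0,0]
    - [0,0,0]
    - [0,0,0]
    - [0,0,0]
    - [0,0,0]
  angular:
    - [0,0,0]
    - [0,0,0]
    - [0,0,0]
    - [0,0,0]
    - [0,0,0]
    - [0,0,0]
  gripper: -0.3

```text
t: 7.12
eef_pos: [558.8, 140.0, 83.3]
ee_rot: [-3.14, -0.002, 2.925]
contact_force: [-0.5, 0.5, -0.6]
finger_gap: 0.648
```

Emit:
step_arm:
  delta_pos:
    - [0,0,0.1]
    - [0,0,0.25]
    - [0,0,0.45]
    - [0,0,0.65]
    - [0,0,0.8]
    - [-0.15,0.35,0.8]
    - [-0.3,0.6,0.8]
    - [-0.42,0.95,0.8]
    - [-0.42,0.95,0.8]
    - [-0.42,0.95,0.8]
  angular:
    - [0,0,0]
    - [0,0,0]
    - [0,0,0]
    - [0,0,0]
    - [0,0,0]
    - [0,0,0]
    - [0,0,0]
    - [0,0,0]
    - [0,0,0]
    - [0,0,0]

```text
t: 7.95
eef_pos: [493.2, 287.3, 203.4]
ee_rot: [-3.142, -0.004, 2.93]
contact_force: [-0.3, 0.2, 0.5]
finger_gap: 0.651
```

Emit:
step_arm:
  delta_pos:
    - [0.013,-0.028,0]
    - [0.013,-0.028,-0.1]
    - [0.013,-0.028,-0.22]
    - [0.013,-0.028,-0.34]
    - [0.013,-0.028,-0.44]
    - [0.013,-0.028,-0.52]
    - [0.013,-0.028,-0.58]
    - [0.013,-0.028,-0.61]
    - [0.013,-0.028,-0.61]
    - [0.013,-0.028,-0.61]
    - [0.013,-0.028,-0.61]
  angular:
    - [0,0,0]
    - [0,0,0]
    - [0,0,0]
    - [0,0,0]
    - [0,0,0]
    - [0,0,0]
    - [0,0,0]
    - [0,0,0]
    - [0,0,0]
    - [0,0,0]
    - [0,0,0]
  gripper: -0.6

```text
t: 8.87
eef_pos: [495.8, 283.0, 112.8]
ee_rot: [3.141, -0.002, 2.93]
contact_force: [0.1, 0.5, 0.4]
finger_gap: 0.798
```

Emit:
step_arm:
  delta_pos:
    - [0,0,0]
    - [0,0,0]
    - [0,0,0]
    - [0,0,0]
    - [0,0,0]
    - [0,0,0]
    - [0,0,0]
    - [0,0,0]
    - [0,0,0]
    - [0,0,0]
  angular:
    - [0,0,0]
    - [0,0,0]
    - [0,0,0]
    - [0,0,0]
    - [0,0,0]
    - [0,0,0]
    - [0,0,0]
    - [0,0,0]
    - [0,0,0]
    - [0,0,0]
  gripper: 1
  grip_force: 60

```text
t: 9.7
eef_pos: [496.2, 283.3, 113.5]
ee_rot: [3.14, -0.001, 2.93]
contact_force: [0.2, 0.4, 5.4]
finger_gap: 0.368
```

Emit:
step_arm:
  delta_pos:
    - [0,0,0.03]
    - [0,0,0.08]
    - [0,0,0.16]
    - [0,0,0.26]
    - [0,0,0.36]
    - [0,0,0.46]
    - [0,0,0.56]
    - [0,0,0.63]
    - [0,0,0.66]
    - [0,0,0.67]
    - [0,0,0.67]
    - [0,0,0.67]
  angular:
    - [0,0,0]
    - [0,0,0]
    - [0,0,0]
    - [0,0,0]
    - [0,0,0]
    - [0,0,0]
    - [0,0,0]
    - [0,0,0]
    - [0,0,0]
    - [0,0,0]
    - [0,0,0]
    - [0,0,0]

```text
t: 10.7
eef_pos: [495.7, 283.2, 213.1]
ee_rot: [3.141, -0.002, 2.93]
contact_force: [0.7, 0.4, -1.9]
finger_gap: 0.371
```

Emit:
step_arm:
  delta_pos:
    - [0.03,-0.03,0]
    - [0.09,-0.1,0]
    - [0.18,-0.19,0]
    - [0.28,-0.3,0]
    - [0.38,-0.41,0]
    - [0.48,-0.52,0]
    - [0.58,-0.63,0]
    - [0.68,-0.73,0]
    - [0.76,-0.82,0]
    - [0.83,-0.9,0]
    - [0.85,-0.92,0]
    - [0.85,-0.92,0]
  angular:
    - [0,0,0]
    - [0,0,0]
    - [0,0,0]
    - [0,0,0]
    - [0,0,0]
    - [0,0,0]
    - [0,0,0]
    - [0,0,0]
    - [0,0,0]
    - [0,0,0]
    - [0,0,0]
    - [0,0,0]

```text
t: 11.7
eef_pos: [623.9, 143.6, 212.4]
ee_rot: [3.141, -0.003, 2.928]
contact_force: [-0.9, -0.1, -2.7]
finger_gap: 0.369
```

Emit:
step_arm:
  delta_pos:
    - [0.04,-0.04,0]
    - [0.1,-0.1,0]
    - [0.14,-0.14,0]
    - [0.145,-0.151,0]
    - [0.145,-0.151,-0.03]
    - [0.145,-0.151,-0.1]
    - [0.145,-0.151,-0.18]
    - [0.145,-0.151,-0.26]
    - [0.145,-0.151,-0.34]
    - [0.145,-0.151,-0.4]
    - [0.145,-0.151,-0.42]
    - [0.145,-0.151,-0.42]
  angular:
    - [0,0,0]
    - [0,0,0]
    - [0,0,0]
    - [0,0,0]
    - [0,0,0]
    - [0,0,0]
    - [0,0,0]
    - [0,0,0]
    - [0,0,0]
    - [0,0,0]
    - [0,0,0]
    - [0,0,0]

```text
t: 12.7
eef_pos: [644.9, 121.2, 148.0]
ee_rot: [-3.141, -0.006, 2.928]
contact_force: [-0.6, -0.3, -2.5]
finger_gap: 0.37
```

```bash
python3 - <<'E'
from h import *
print(env.state()["eef_pos"],env.state()["contact_force"])
n=np.array([558.4,139.9]);G=(0,255,0);w=np.array([645.7,121.])
f=env.state()["eef_pos"][2]-113.3
over("side",[],0,0,9,9,1,"")
L=[(circ(w,31.5,f),G),(circ(w,16.5,f+125),(0,0,255))]
cv2.imwrite("pics/s2.png",over("side",L,190,120,150,112,5,""))
E
```

```text
[644.8789849  121.20628219 147.99883409] [-0.63202558 -0.28417743 -2.49708507]
```

View pics/s2.png

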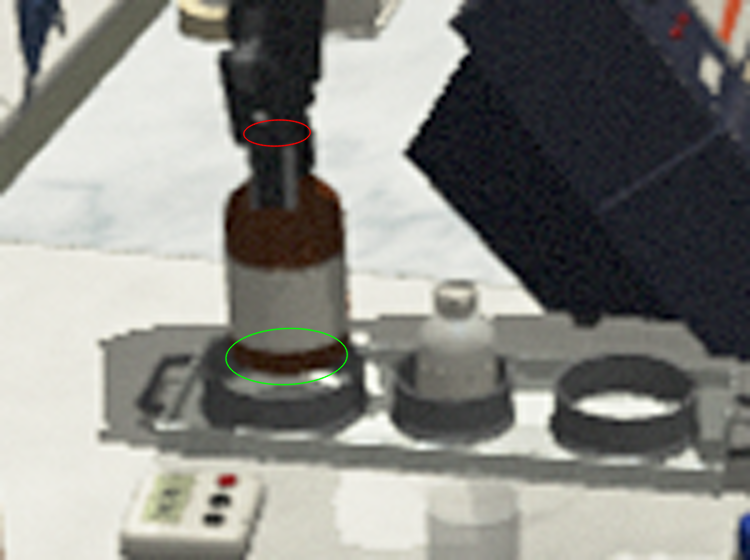

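The small bottle stands upright in the middle ring at (452,340). The brown bottle hangs centred over the wide ring at (285,370), so I lower it.

Emit:
step_arm:
  delta_pos:
    - [0.005,0,-0.04]
    - [0.005,0,-0.09]
    - [0.005,0,-0.13]
    - [0.005,0,-0.16]
    - [0.005,0,-0.175]
    - [0.005,0,-0.185]
    - [0.005,0,-0.193]
    - [0.005,0,-0.198]
    - [0.005,0,-0.2]
    - [0.005,0,-0.2]
  angular:
    - [0,0,0]
    - [0,0,0]
    - [0,0,0]
    - [0,0,0]
    - [0,0,0]
    - [0,0,0]
    - [0,0,0]
    - [0,0,0]
    - [0,0,0]
    - [0,0,0]

```text
t: 13.63
eef_pos: [646.7, 121.1, 119.9]
ee_rot: [3.141, -0.002, 2.928]
contact_force: [0.5, -0.3, -1.9]
finger_gap: 0.369
```

Emit:
step_arm:
  delta_pos:
    - [0,0,-0.006]
    - [0,0,-0.011]
    - [0,0,-0.011]
    - [0,0,-0.011]
  angular:
    - [0,0,0]
    - [0,0,0]
    - [0,0,0]
    - [0,0,0]

```text
t: 13.97
eef_pos: [646.8, 121.2, 118.5]
ee_rot: [3.141, -0.002, 2.928]
contact_force: [0.0, -0.1, -0.4]
finger_gap: 0.371
```

Seated, with the weight coming off the arm. Releasing.

Emit:
step_arm:
  delta_pos:
    - [0,0,-0.003]
    - [0,0,-0.003]
    - [0,0,-0.003]
    - [0,0,-0.003]
  angular:
    - [0,0,0]
    - [0,0,0]
    - [0,0,0]
    - [0,0,0]

```text
t: 14.3
eef_pos: [646.9, 121.2, 118.5]
ee_rot: [3.141, -0.001, 2.928]
contact_force: [-1.1, 0.3, 3.1]
finger_gap: 0.371
```

Emit:
step_arm:
  delta_pos:
    - [0,0,0]
    - [0,0,0]
    - [0,0,0]
    - [0,0,0]
    - [0,0,0]
    - [0,0,0]
  angular:
    - [0,0,0]
    - [0,0,0]
    - [0,0,0]
    - [0,0,0]
    - [0,0,0]
    - [0,0,0]
  gripper: -0.5

```text
t: 14.8
eef_pos: [646.9, 121.2, 118.4]
ee_rot: [3.141, -0.001, 2.928]
contact_force: [0.4, 0.6, -0.1]
finger_gap: 0.745
```

Emit:
step_arm:
  delta_pos:
    - [0,0,0.1]
    - [0,0,0.25]
    - [0,0,0.45]
    - [0,0,0.65]
    - [-0.2,0.26,0.65]
    - [-0.4,0.53,0.65]
    - [-0.6,0.8,0.65]
    - [-0.7,0.93,0.65]
    - [-0.7,0.93,0.65]
    - [-0.7,0.93,0.65]
  angular:
    - [0,0,0]
    - [0,0,0]
    - [0,0,0]
    - [0,0,0]
    - [0,0,0]
    - [0,0,0]
    - [0,0,0]
    - [0,0,0]
    - [0,0,0]
    - [0,0,0]

```text
t: 15.63
eef_pos: [540.2, 263.1, 216.3]
ee_rot: [3.14, -0.001, 2.933]
contact_force: [0.9, -0.4, 0.3]
finger_gap: 0.75
```

Emit:
step_arm:
  delta_pos:
    - [-0.17,0.23,0]
    - [-0.35,0.46,0]
    - [-0.52,0.69,-0.05]
    - [-0.691,0.917,-0.15]
    - [-0.691,0.917,-0.3]
    - [-0.691,0.917,-0.44]
    - [-0.691,0.917,-0.44]
    - [-0.691,0.917,-0.44]
  angular:
    - [0,0,0]
    - [0,0,0]
    - [0,0,0]
    - [0,0,0]
    - [0,0,0]
    - [0,0,0]
    - [0,0,0]
    - [0,0,0]

```text
t: 16.3
eef_pos: [437.3, 399.6, 149.6]
ee_rot: [-3.141, -0.003, 2.932]
contact_force: [0.5, 1.0, 0.5]
finger_gap: 0.751
```

Emit:
step_arm:
  delta_pos:
    - [-0.005,0.007,-0.1]
    - [-0.005,0.007,-0.2]
    - [-0.005,0.007,-0.28]
    - [-0.005,0.007,-0.34]
    - [-0.005,0.007,-0.375]
    - [-0.005,0.007,-0.375]
    - [-0.005,0.007,-0.375]
  angular:
    - [0,0,0]
    - [0,0,0]
    - [0,0,0]
    - [0,0,0]
    - [0,0,0]
    - [0,0,0]
    - [0,0,0]

```text
t: 16.88
eef_pos: [437.4, 400.6, 94.1]
ee_rot: [3.141, -0.002, 2.931]
contact_force: [0.7, -0.2, 0.5]
finger_gap: 0.744
```

Emit:
step_arm:
  delta_pos:
    - [0,0,0]
    - [0,0,0]
    - [0,0,0]
    - [0,0,0]
    - [0,0,0]
    - [0,0,0]
    - [0,0,0]
    - [0,0,0]
    - [0,0,0]
    - [0,0,0]
  angular:
    - [0,0,0]
    - [0,0,0]
    - [0,0,0]
    - [0,0,0]
    - [0,0,0]
    - [0,0,0]
    - [0,0,0]
    - [0,0,0]
    - [0,0,0]
    - [0,0,0]
  gripper: 1
  grip_force: 50

```text
t: 17.72
eef_pos: [437.8, 401.0, 95.0]
ee_rot: [3.14, -0.001, 2.931]
contact_force: [0.8, 0.8, 5.5]
finger_gap: 0.306
```

Emit:
step_arm:
  delta_pos:
    - [0,0,0.03]
    - [0,0,0.08]
    - [0,0,0.16]
    - [0,0,0.26]
    - [0,0,0.36]
    - [0,0,0.44]
    - [0,0,0.48]
    - [0,0,0.5]
    - [0,0,0.5]
    - [0,0,0.5]
  angular:
    - [0,0,0]
    - [0,0,0]
    - [0,0,0]
    - [0,0,0]
    - [0,0,0]
    - [0,0,0]
    - [0,0,0]
    - [0,0,0]
    - [0,0,0]
    - [0,0,0]

```text
t: 18.55
eef_pos: [437.5, 400.7, 169.4]
ee_rot: [3.141, -0.001, 2.931]
contact_force: [0.5, 0.2, -2.0]
finger_gap: 0.304
```

Emit:
step_arm:
  delta_pos:
    - [0.004,-0.03,0]
    - [0.01,-0.1,0]
    - [0.03,-0.2,0]
    - [0.05,-0.32,0]
    - [0.07,-0.44,0]
    - [0.09,-0.56,0]
    - [0.1,-0.67,0]
    - [0.11,-0.74,0]
    - [0.12,-0.79,0]
    - [0.12,-0.8,0]
    - [0.12,-0.8,0]
  angular:
    - [0,0,0]
    - [0,0,0]
    - [0,0,0]
    - [0,0,0]
    - [0,0,0]
    - [0,0,0]
    - [0,0,0]
    - [0,0,0]
    - [0,0,0]
    - [0,0,0]
    - [0,0,0]

```text
t: 19.47
eef_pos: [455.6, 280.3, 169.4]
ee_rot: [3.141, -0.001, 2.93]
contact_force: [-0.3, 0.7, -2.3]
finger_gap: 0.306
```

Emit:
step_arm:
  delta_pos:
    - [0.004,-0.03,0]
    - [0.01,-0.1,0]
    - [0.025,-0.2,0]
    - [0.04,-0.32,0]
    - [0.06,-0.44,0]
    - [0.075,-0.56,0]
    - [0.09,-0.67,0]
    - [0.1,-0.75,0]
    - [0.104,-0.8,0]
    - [0.104,-0.812,0]
    - [0.104,-0.812,0]
    - [0.104,-0.812,0]
  angular:
    - [0,0,0]
    - [0,0,0]
    - [0,0,0]
    - [0,0,0]
    - [0,0,0]
    - [0,0,0]
    - [0,0,0]
    - [0,0,0]
    - [0,0,0]
    - [0,0,0]
    - [0,0,0]
    - [0,0,0]

```text
t: 20.47
eef_pos: [471.2, 159.0, 169.4]
ee_rot: [3.141, -0.001, 2.93]
contact_force: [0.1, 0.8, -1.5]
finger_gap: 0.306
```

Emit:
step_arm:
  delta_pos:
    - [0,-0.003,-0.04]
    - [0,-0.003,-0.11]
    - [0,-0.003,-0.19]
    - [0,-0.003,-0.27]
    - [0,-0.003,-0.34]
    - [0,-0.003,-0.39]
    - [0,-0.003,-0.42]
    - [0,-0.003,-0.44]
    - [0,-0.003,-0.45]
    - [0,-0.003,-0.456]
    - [0,-0.003,-0.456]
    - [0,-0.003,-0.456]
  angular:
    - [0,0,0]
    - [0,0,0]
    - [0,0,0]
    - [0,0,0]
    - [0,0,0]
    - [0,0,0]
    - [0,0,0]
    - [0,0,0]
    - [0,0,0]
    - [0,0,0]
    - [0,0,0]
    - [0,0,0]

```text
t: 21.47
eef_pos: [471.4, 158.6, 101.4]
ee_rot: [3.14, -0.001, 2.93]
contact_force: [-0.7, 0.1, -1.1]
finger_gap: 0.306
```

Emit:
step_arm:
  delta_pos:
    - [0,0,-0.005]
    - [0,0,-0.01]
    - [0,0,-0.01]
    - [0,0,-0.01]
  angular:
    - [0,0,0]
    - [0,0,0]
    - [0,0,0]
    - [0,0,0]

```text
t: 21.8
eef_pos: [471.6, 158.6, 100.1]
ee_rot: [3.14, -0.0, 2.93]
contact_force: [0.1, 0.4, -0.5]
finger_gap: 0.304
```

Emit:
step_arm:
  delta_pos:
    - [0,0,-0.005]
    - [0,0,-0.005]
    - [0,0,-0.005]
    - [0,0,-0.005]
  angular:
    - [0,0,0]
    - [0,0,0]
    - [0,0,0]
    - [0,0,0]

```text
t: 22.13
eef_pos: [472.0, 158.7, 100.0]
ee_rot: [3.14, 0.001, 2.93]
contact_force: [-0.4, 0.6, 6.0]
finger_gap: 0.303
```

Seated at +6 N. I release, rise and move clear.

Emit:
step_arm:
  delta_pos:
    - [0,0,0]
    - [0,0,0]
    - [0,0,0]
    - [0,0,0]
    - [0,0,0]
    - [0,0,0]
  angular:
    - [0,0,0]
    - [0,0,0]
    - [0,0,0]
    - [0,0,0]
    - [0,0,0]
    - [0,0,0]
  gripper: -0.3

```text
t: 22.63
eef_pos: [471.9, 158.6, 99.9]
ee_rot: [3.14, 0.001, 2.93]
contact_force: [0.5, -0.1, 0.3]
finger_gap: 0.647
```

Emit:
step_arm:
  delta_pos:
    - [0,0,0.1]
    - [0,0,0.25]
    - [0,0,0.45]
    - [0,0,0.7]
    - [0,0,0.95]
    - [-0.2,0.25,1]
    - [-0.4,0.5,1]
    - [-0.6,0.75,1]
    - [-0.75,1,1]
    - [-0.75,1,1]
    - [-0.75,1,1]
  angular:
    - [0,0,0]
    - [0,0,0]
    - [0,0,0]
    - [0,0,0]
    - [0,0,0]
    - [0,0,0]
    - [0,0,0]
    - [0,0,0]
    - [0,0,0]
    - [0,0,0]
    - [0,0,0]

```text
t: 23.55
eef_pos: [356.8, 311.6, 250.0]
ee_rot: [3.139, -0.0, 2.935]
contact_force: [-1.2, -0.1, 0.5]
finger_gap: 0.647
```

Emit:
step_arm:
  delta_pos:
    - [-0.2,0.25,0]
    - [-0.4,0.5,0]
    - [-0.6,0.75,0]
    - [-0.75,1,0]
    - [-0.75,1,0]
    - [-0.75,1,0]
  angular:
    - [0,0,0]
    - [0,0,0]
    - [0,0,0]
    - [0,0,0]
    - [0,0,0]
    - [0,0,0]

```text
t: 24.05
eef_pos: [241.9, 464.5, 249.8]
ee_rot: [3.137, -0.001, 2.939]
contact_force: [-0.3, 0.0, -0.3]
finger_gap: 0.649
```

```bash
python3 - <<'E'
from h import *
R=(0,0,255);G=(0,200,0)
L=[(circ(c,r,h),R) for c,r,h in(((645.7,121),16.5,130),((471.2,158.5),14,100),((558.4,139.9),10.5,80))]
L+=[(circ((385.7,297.2),9,80),G)]
cv2.imwrite("pics/endt.png",over("top",L,150,135,250,210,3,""))
cv2.imwrite("pics/ends.png",over("side",L,190,120,200,150,4,""))
s=env.state();print(s["t"],s["eef_pos"],s["contact_force"])
E
```

```text
24.15 [243.99278331 461.66438894 249.60640738] [-0.1278804   0.12687295  0.0171834 ]
```

View pics/endt.png

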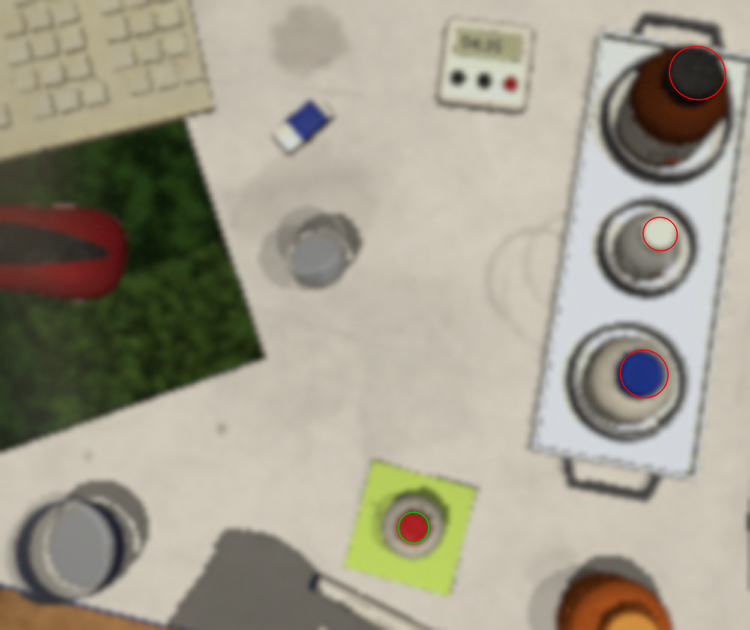

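View pics/ends.png

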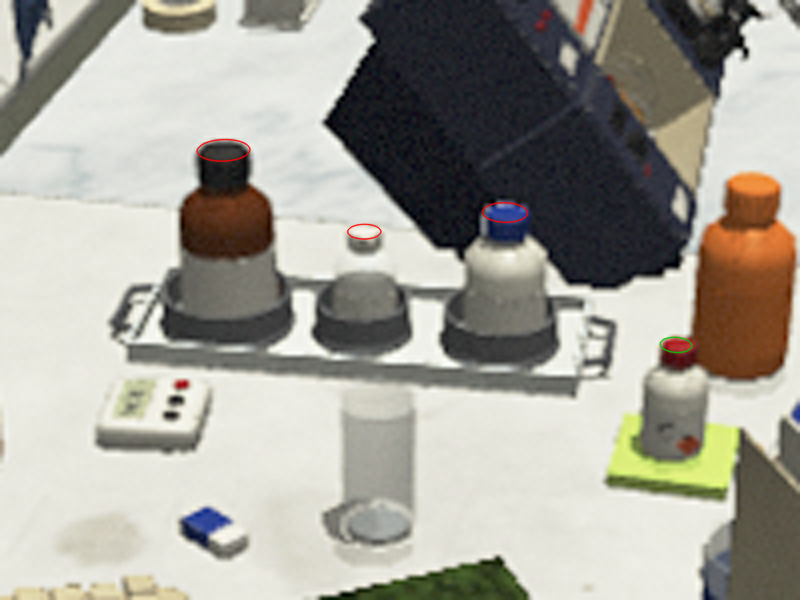

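The caps lie on the predicted circles in both views: top (697,73), (660,234) and (643,374). So all three bottles stand upright on the tray floor inside their own rings. The red-capped bottle, notes and beakers are where they were, and the arm is clear.

```bash
python3 -c "
from cell import env
print(env.finish_job())"
```

```text
the job is handed in; nothing more can be done
None
```

All three bottles are in the tray: the large brown one in the widest ring, the medium one in the middle-sized ring and the small one in the narrowest. I took each by its cap, lowered it until the wrist force showed it touching the tray floor, and released it there. I handed the job in at about 24 s of the 93 s allowed.

**Bottles:** In the last top and side pictures, all three caps match the predicted position and height to about 2 mm, and the bottles stand upright inside their rings. That 2 mm is also the accuracy of the camera calibration.

**Left alone:** The red-capped bottle still matches its starting position. The notes and both beakers look unmoved by eye; I did not measure them.

**Arm:** It was clear of everything at the end, with the contact force near zero. The largest contact force I read was about 6 N.

**One disagreement:** My first image readings put the rings 88 mm apart instead of the stated 90 mm. I placed to points between the two, and the difference was well inside the ring clearance. No other check failed.

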